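Report a filament mix-up at the 3D-printing bench

ROBOT

A 6-joint arm with a two-finger parallel gripper is mounted at the origin on the work surface. World frame = base frame: x ahead of the robot, y to its left, z up, the work surface at z = 0. Lengths are in mm, angles in rad, forces in N, time in s.
With the tool pointing down it reaches from about 325 to 900 mm from the base axis. Payload 6.1 kg.
Tool frame: the origin (TCP) lies between the finger pads, 19 mm behind the fingertips; this is the grasp point; z points along the fingers, y is the line along which they close (so a half turn about z gives the same grasp; the last joint's range is limited). The gripper opens to 85 mm and grips with 20 to 120 N. Pads are 22 mm wide; open, the fingers measure 114 mm over their backs; the gripper's body (76 mm by 85 mm) begins 54 mm behind the grasp point. The pads swing forward as they close: fully open they stand 13 mm farther back than shut.
Start: joints at [1.136, 0.22, 1.526, -0, 1.395, -0.126], TCP at [189.946, 595.43, 250] pointing down, gripper open.
Joint ranges: [-2.98, 2.98], [-0.91, 2.08], [0.09, 2.57], [-1.24, 4.39], [0.2, 2.65], [-2.68, 2.68]. Speed limits (rad/s): [2.57, 2.57, 3.01, 3.14, 3.14, 3.14].

INTERFACE

Orientations are given as a 3x3 rotation matrix whose columns are the frame's x, y, z axes.
In Python, from plant import get_state, camera, camera_model, sign_off gives the robot as it stands.
- The arm moves only by the tool jog_arm, never from a script. Its argument "steps" is a list of rows, each a list of 5 numbers: the finger opening in mm, from 0 to 85.4, then the shift along the tool's x, y, z in units of 300 mm (1.0 is 300 mm), then the turn about the tool's z in units of 360 degrees (1.0 is 360 degrees). In form: [[gripper, dx, dy, dz, twist], ...]. A call has 1 to 5 rows; each row shifts and turns the commanded pose from where the row before left it, along the tool's axes as they then stand; what a row does not reach is not made up. A row lasts 1/10 s, in which the tool goes at most 50 mm and 8.59 degrees, less where a joint would pass 70% of its speed; a pose out of reach is approached as far as the arm can. A call with a number of a shift or a turn outside -1 to 1 is refused whole. A call with a gripper value outside its range is refused whole. The fingers move at their own pace and stop on an object; the grip force is fixed at half the most. Time passes only in rows, so rows that do not move let the fingers close. It gives the time, the measured TCP pose, the force, the opening and the grip force at its end, in the units of the state.
- get_state(): the state, without advancing time (a new reading comes with each control period).
- camera(name): name is "scene" or "top" or "wrist"; returns the picture (400x640x3 uint8, red, green, blue); there is no depth.
- camera_model(name): a dict with "fovy" (degrees; the focal length in pixels is half the picture's height over the tangent of half this angle, whatever the lens; pixels are square), "cx", "cy" (the principal point, pixels), "R" (3x3) and "t" (3): a world point X has camera coordinates R X + t; the wrist camera has in their place "hand_eye" (4x4, takes a point from camera to tool coordinates, whose origin is the TCP and whose axes are the flange's). Camera axes: x right, y down, z forward; pixel columns grow to the right and rows downward; lengths in mm; the calibration is good to about 2 mm. A picture is of the moment at which its call begins: read the wrist's pose just before it. camera_model takes no time and is no camera call.
- sign_off(): hands the job in; it is judged then, once.
The state is a dict: "time_s": time; "qpos": joint angles; "qd": joint speeds; "joint_torque": joint torques, N m; "position": TCP position; "eef_rot": TCP orientation; "force": force on the tool from outside, world axes, zero at the start; "ft_torque": the same for the moment, N m; "opening": finger opening in mm; "gripper_force": force on a finger pad.
Only numpy, scipy, OpenCV 4.12 (cv2) and the standard library are available. Lean on these libraries where they do the work, as an engineer would, in place of code of your own. Each camera call takes 0.05 s, during which the arm holds its last target. There are 200 camera calls.

TASK

One lamp shade came out with orange top layers. For the overhead camera, point at that shade, then at the orange filament cassette that spoilt it, holding the fingertips still a few centimetres above the middle of each for two full seconds and never coming down over any other shade or cassette. Then push the red reject lever all the way over, away from the robot, and leave it there; do not touch any shade or cassette, the flask or the tools.

Things in the scene. Friction and masses are not known exactly. Their poses are not given: they have to be found in the camera images.
- shade_mixed: the spoilt one: three-lobed clover-shaped lamp shade, 3D printed, standing upright with a closed flat top, about 68 mm across and 80 mm tall, white with the uppermost 20 mm orange; origin at the centre of its underside, z up (its top is at z = 80 mm), yaw means nothing; loose and light
- shade_white_a: good shade: three-lobed clover-shaped lamp shade, 3D printed, standing upright with a closed flat top, about 68 mm across and 80 mm tall, all white; origin at the centre of its underside, z up (its top is at z = 80 mm), yaw means nothing; loose and light
- shade_white_b: good shade: three-lobed clover-shaped lamp shade, 3D printed, standing upright with a closed flat top, about 68 mm across and 80 mm tall, all white; origin at the centre of its underside, z up (its top is at z = 80 mm), yaw means nothing; loose and light
- cassette_orange: round closed filament cassette lying flat, 80 mm in diameter and 40 mm high, black underside with an orange lid and body; origin at the centre of its underside, z up (its top is at z = 40 mm); loose
- cassette_white: round closed filament cassette lying flat, 80 mm in diameter and 40 mm high, black underside with a white lid and body; origin at the centre of its underside, z up (its top is at z = 40 mm); loose
- cassette_green: round closed filament cassette lying flat, 80 mm in diameter and 40 mm high, black underside with a green lid and body; origin at the centre of its underside, z up (its top is at z = 40 mm); loose
- panel: grey control panel fixed to the table, 140 x 90 x 20 mm (x, y, z), with a green stripe at its near edge and a red stripe at its far edge; origin at the centre of its underside; its x axis points away from the robot (turned up to 26 degrees either way) and is the direction the lever is pushed. In its middle stands the lever's grey block, 70 x 50 x 25 mm (z = 20 to 45 mm)
- verdict (a joint): the red reject lever's angle in rad: 0 leaning 29 degrees towards the robot (over the green stripe), 0.5 upright, 1.0 at its far stop leaning 29 degrees away over the red stripe. It starts between 0 and 0.2 and stays where it is left (under 2 N at the knob moves it, firm stops at both ends). It turns about the panel's y axis through a point 42 mm above the panel's origin
- verdict_tip (a point): centre of the lever's red ball knob, 26 mm in diameter, 80 mm from the lever's axis, on a steel rod 10 mm thick; 112 mm above the table at either stop, 122 mm when upright
- flask: steel drinking flask, 66 mm in diameter, 160 mm tall, standing on the left; origin at the centre of its underside; to be left alone
- screwdriver: yellow-handled screwdriver lying at the back of the bench; to be left alone
- holder: green tool holder with three cups and tools in it, 60 x 200 mm, up to 170 mm tall, fixed at the back left; to be left alone; origin at the centre of its underside
Mind the look-alikes: they are no part of the job. What is shaped like the shade_mixed but pink, turquoise or yellow is not meant.

How it is judged (in metres and radians):
On the way, in this order (a step that is already met when the one before it is completed fails the run):
1. point at the orange-topped shade: the tool point within 25 mm of its middle line and 15 to 80 mm above its top, for 1.5 s (horizontal distance between the grasp point and shade_mixed below 0.025 m and z of the grasp point in the frame of shade_mixed between 0.095 and 0.16 m), for 1.5 s.
2. point at the orange cassette in the same way, for 1.5 s (horizontal distance between the grasp point and cassette_orange below 0.025 m and z of the grasp point in the frame of cassette_orange between 0.055 and 0.12 m), for 1.5 s.
3. push the lever over to its far stop (beyond 0.85 rad) (value of joint verdict above 0.85 rad), for 0.1 s.
At the end, for the whole second after the job is handed in: the lever rests beyond 0.85 rad of its 1.0 rad travel, and every shade, cassette, the flask and the screwdriver stand within 10 mm of where they started, at rest (value of joint verdict above 0.85 rad and velocity of joint verdict below 0.1 rad/s and distance of each of shade_mixed, shade_white_a, shade_white_b, cassette_orange, cassette_white, cassette_green, flask, screwdriver from where it was at the start of the episode below 0.01 m and linear speed of each of shade_mixed, shade_white_a, shade_white_b, cassette_orange, cassette_white, cassette_green, flask, screwdriver below 0.02 m/s); the robot touches nothing.
It fails at once if a shade, cassette, the flask or the screwdriver is touched by the robot (contact force between any of the fingers, the arm and shade_mixed above 0.3 N or contact force between any of the fingers, the arm and shade_white_a above 0.3 N or contact force between any of the fingers, the arm and shade_white_b above 0.3 N or contact force between any of the fingers, the arm and cassette_orange above 0.3 N or contact force between any of the fingers, the arm and cassette_white above 0.3 N or contact force between any of the fingers, the arm and cassette_green above 0.3 N or contact force between any of the fingers, the arm and flask above 0.3 N or contact force between any of the fingers, the arm and screwdriver above 0.3 N).
It fails at once if a shade, cassette, the flask or the screwdriver is shifted, tipped or lifted (more than 10 mm) (distance of any of shade_mixed, shade_white_a, shade_white_b, cassette_orange, cassette_white, cassette_green, flask, screwdriver from where it was at the start of the episode above 0.01 m).
It fails at once if the green tool holder is struck (contact force between any of the fingers, the arm and holder above 0.3 N).
It fails at once if the robot points at a wrong shade or cassette: the tool point comes within 15 mm of its middle line and less than 65 mm above its top ((horizontal distance between the grasp point and shade_white_a below 0.015 m and z of the grasp point in the frame of shade_white_a between 0.08 and 0.145 m) or (horizontal distance between the grasp point and shade_white_b below 0.015 m and z of the grasp point in the frame of shade_white_b between 0.08 and 0.145 m) or (horizontal distance between the grasp point and cassette_white below 0.015 m and z of the grasp point in the frame of cassette_white between 0.04 and 0.105 m) or (horizontal distance between the grasp point and cassette_green below 0.015 m and z of the grasp point in the frame of cassette_green between 0.04 and 0.105 m)).
It also fails if it takes over 58 s, if anything falls off the work surface, if the arm or the gripper's body presses on something with over 40 N, if the wrist force passes 120 N, or if a joint passes its speed limit or range.

## Working session

There is one attempt and no reset: what is moved stays moved. The work goes in short steps, Python scripts to look and compute and a tool call to move; the robot and the scene stay as the last step left them, time stands still between calls to the robot, and variables do not carry over. Pictures are saved under pics/ and viewed, at most 10 in all, crops included, and the job is handed in when it is done.

Besides the shell and the picture viewer there is one more tool, called after "Emit:" by a JSON object that holds its "name" and its "arguments", one argument or row to a line. jog_arm: Moves the arm, as the interface text tells. Its arguments: {"type":"object","properties":{"steps":{"type":"array","items":{"type":"array","items":{"type":"number"}}}},"required":["steps"]}

```bash
mkdir -p pics
python3 - <<'E'
from plant import *
import cv2,numpy as np
s=get_state();print(s['time_s'],s['position'],s['eef_rot'])
for n in('top','scene'):
    cv2.imwrite(f'pics/{n}0.png',camera(n)[:,:,::-1]); m=camera_model(n);print(n,m)
E
```

```text
0.0 [189.72480009 594.92123309 248.88993412] [[-9.52695597e-01  3.03925066e-01 -8.08115391e-04]
 [ 3.03926044e-01  9.52694047e-01 -1.73597000e-03]
 [ 2.42281926e-04 -1.89945829e-03 -9.99998167e-01]]
top {'fovy': 42.01797404242181, 'cx': 320.8787832978781, 'cy': 205.95902080367625, 'R': array([[ 0.1034972 , -0.99460984,  0.0062921 ],
       [-0.97419657, -0.10264466, -0.20101026],
       [ 0.20057264,  0.01467426, -0.97956893]]), 't': array([  16.92571295,  579.73754891, 1528.5892014 ])}
scene {'fovy': 45.537687774397405, 'cx': 311.7829738000309, 'cy': 195.64497446572446, 'R': array([[-0.72405704,  0.68971208, -0.00621736],
       [ 0.47738044,  0.49460518, -0.7262738 ],
       [-0.49784467, -0.5288317 , -0.68737742]]), 't': array([ 358.43357314, -219.45848696, 1604.75002919])}
```

View pics/top0.png

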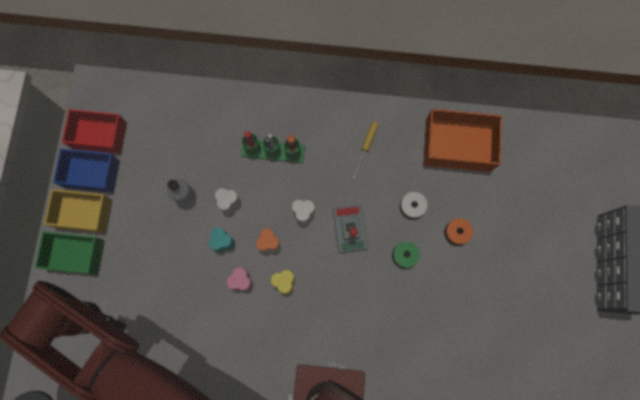

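View pics/scene0.png

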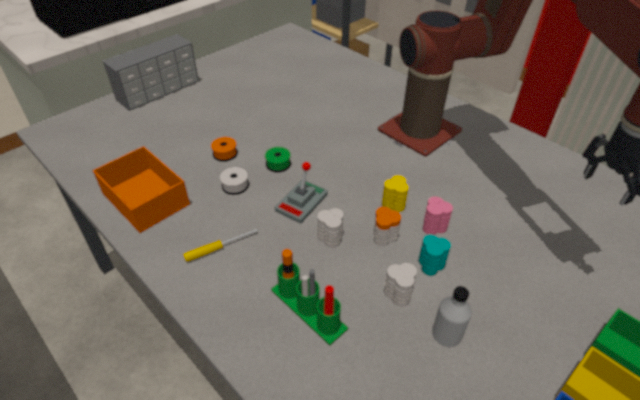

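Top view: the orange-topped shade is at (267,240). Possible confusions are the white shades (226,198) and (303,210), turquoise (220,240), pink (239,279) and yellow (283,281). The orange cassette is at (460,231), with white at (414,205), green at (407,255) and the orange bin at (464,140) as look-alikes. The lever knob is at (353,232) and the panel's red stripe at (347,211). The scene view confirms a white body under the orange top at (387,225).

```bash
cat > h.py <<'E'
import numpy as np,cv2
from plant import *
def ray(n,px,z):
    m=camera_model(n);f=200/np.tan(np.radians(m['fovy']/2))
    d=m['R'].T@np.array([(px[0]-m['cx'])/f,(px[1]-m['cy'])/f,1]);c=-m['R'].T@m['t']
    return (c+d*(z-c[2])/d[2]).round(1)
def blob(hsv,c,r,lo,hi):
    k=np.zeros(hsv.shape[:2],np.uint8);cv2.circle(k,c,r,255,-1)
    k&=cv2.inRange(hsv,lo,hi);M=cv2.moments(k,True)
    return (M['m10']/max(M['m00'],1),M['m01']/max(M['m00'],1)),M['m00']
E
python3 - <<'E'
from h import *
im=cv2.imread('pics/top0.png');h=cv2.cvtColor(im,cv2.COLOR_BGR2HSV)
O=((4,120,90),(22,255,255));R1=((0,140,80),(4,255,255));R2=((172,140,80),(180,255,255))
for n,c,r,z,(lo,hi) in [('shade',(267,240),14,80,O),('cass',(460,231),17,40,O),('knob',(353,232),6,112,R1),('knob2',(353,232),6,112,R2),('rs',(347,211),14,20,R1),('rs2',(347,211),14,20,R2),
 ('wa',(226,198),14,80,((0,0,140),(180,60,255))),('wb',(303,210),14,80,((0,0,140),(180,60,255))),('wc',(414,205),16,40,((0,0,140),(180,60,255))),('gc',(407,255),16,40,((45,100,50),(80,255,255)))]:
    p,a=blob(h,c,r,lo,hi); print(n,np.round(p,1),a,ray('top',p,z))
for n,c,z in [('green stripe',(350,247),20),('flask',(176,185),160),('yel',(283,281),80),('pink',(239,279),80),('turq',(220,240),80),('holder',(291,140),150),('bin',(430,165),50)]: print(n,ray('top',c,z))
print('scene knob',ray('scene',(306,167),112),'shade',ray('scene',(387,214),80))
a=cv2.resize(im[180:300,200:370],None,fx=4.5,fy=4.5,interpolation=cv2.INTER_CUBIC);cv2.imwrite('pics/crop1.png',a)
E
```

```text
shade [267.  240.2] 332.0 [450.8 225.2  80. ]
cass [459.2 230.9] 489.0 [ 545.4 -351.6   40. ]
knob [352.9 231.5] 33.0 [498.2 -24.3 112. ]
knob2 [0. 0.] 0.0 [1123.8 1163.9  112. ]
rs [347.4 211. ] 88.0 [575.6  -6.3  20. ]
rs2 [0. 0.] 0.0 [1176.9 1231.9   20. ]
wa [224.9 197.8] 235.0 [565.1 367.   80. ]
wb [302.6 208.8] 267.0 [556.1 130.7  80. ]
wc [413.8 204.1] 328.0 [ 614.7 -207.5   40. ]
gc [406.  254.4] 357.0 [ 456.5 -194.5   40. ]
green stripe [464.  -24.6  20. ]
flask [571.6 495.3 160. ]
yel [336.5 163.7  80. ]
pink [328.9 292.1  80. ]
turq [436.7 363.5  80. ]
holder [744.2 183.9 150. ]
bin [ 742.1 -247.8   50. ]
scene knob [492.4 -24.6 112. ] shade [445.5 225.4  80. ]
```

View pics/crop1.png

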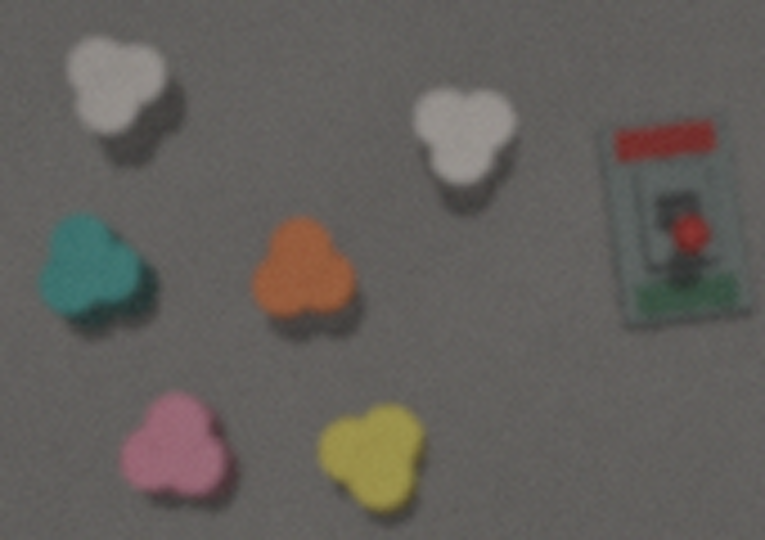

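The crop confirms the choice: the orange-topped shade is at crop (303,270), or full-picture (267,240), and the panel has its red stripe on the far side. I'm moving to it at a safe height.

Emit:
{"name": "jog_arm", "arguments": {
  "steps": [
    [0, -0.12, -0.091, 0, 0],
    [0, -0.12, -0.091, 0, 0],
    [0, -0.12, -0.091, 0, 0],
    [0, -0.12, -0.091, 0, 0],
    [0, -0.12, -0.091, 0, 0]
  ]
}}

```text
time_s: 0.6
position: [320.4, 409.0, 249.6]
eef_rot: [[-0.953, 0.303, -0.0], [0.303, 0.953, -0.0], [0.0, -0.001, -1.0]]
force: [0.9, -0.0, -0.1]
opening: 12.6
gripper_force: 0.0
```

Emit:
{"name": "jog_arm", "arguments": {
  "steps": [
    [0, -0.12, -0.091, 0, 0],
    [0, -0.12, -0.091, 0, 0],
    [0, -0.12, -0.091, 0, 0],
    [0, -0.06, -0.091, 0, 0],
    [0, 0, 0, 0, 0]
  ]
}}

```text
time_s: 1.1
position: [407.8, 265.1, 249.5]
eef_rot: [[-0.951, 0.308, -0.001], [0.308, 0.951, -0.002], [0.0, -0.002, -1.0]]
force: [-0.5, 0.7, 0.1]
opening: 0.2
gripper_force: 0.0
```

Run:
```python
from h import *
s=get_state();print(s['time_s'],s['position'],s['eef_rot'].round(3),s['qd'].round(2))
cv2.imwrite('pics/w1.png',camera('wrist')[:,:,::-1]);print(camera_model('wrist'))
```

```text
1.1 [407.81661567 265.0922316  249.50126638] [[-0.951  0.308 -0.001]
 [ 0.308  0.951 -0.002]
 [ 0.    -0.002 -1.   ]] [ 0.07  0.01 -0.02  0.04 -0.01  0.06]
{'fovy': 64.34000450091618, 'cx': 318.83003665172015, 'cy': 199.5048816381459, 'hand_eye': array([[-9.63155346e-04, -9.48874289e-01, -3.15652745e-01,
         8.11413431e+01],
       [ 9.99999486e-01, -1.01427649e-03, -2.32523968e-06,
         6.38544191e-01],
       [-3.17952798e-04, -3.15652585e-01,  9.48874778e-01,
        -1.23173536e+02],
       [ 0.00000000e+00,  0.00000000e+00,  0.00000000e+00,
         1.00000000e+00]])}
```

View pics/w1.png

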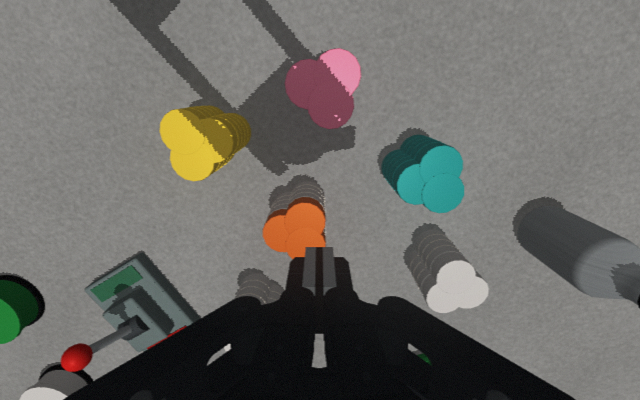

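The wrist view shows the orange top with its three lobes centred near (300,231), the red knob at (77,357), and the panel's near green stripe from about (92,291) to (137,256).

```bash
cat >> h.py <<'E'
def wray(px,z,s):
    m=camera_model('wrist');f=200/np.tan(np.radians(m['fovy']/2));H=m['hand_eye'];R=np.array(s['eef_rot'])
    d=R@H[:3,:3]@np.array([(px[0]-m['cx'])/f,(px[1]-m['cy'])/f,1]);c=np.array(s['position'])+R@H[:3,3]
    return (c+d*(z-c[2])/d[2]).round(1)
def to(s,tgt):
    return (np.array(s['eef_rot']).T@(np.array(tgt)-s['position'])/300).round(3)
E
python3 - <<'E'
from h import *
s=get_state()
p=wray((300,231),80,s);print('shade',p,'knob',wray((77,357),114,s))
for q in[(92,291),(137,256),(85,289),(142,252)]:print(wray(q,20,s))
print(to(s,[(p[0]+449)/2,(p[1]+225)/2,128]))
E
```

```text
shade [448.6 234.1  80. ] knob [497.6 -22.9 114. ]
[469.9 -61.2  20. ]
[442.4  18.5  20. ]
[464.4 -68.2  20. ]
[439.4  27.   20. ]
[-0.17  -0.075  0.405]
```

Emit:
{"name": "jog_arm", "arguments": {
  "steps": [
    [0, -0.1, -0.04, 0, 0],
    [0, -0.07, -0.035, 0.05, 0],
    [0, 0, 0, 0.12, 0],
    [0, 0, 0, 0.12, 0],
    [0, 0, 0, 0.11, 0]
  ]
}}

```text
time_s: 1.65
position: [447.8, 232.4, 128.3]
eef_rot: [[-0.953, 0.303, -0.001], [0.303, 0.953, 0.0], [0.001, 0.0, -1.0]]
force: [1.1, -0.3, -0.4]
opening: 0.1
gripper_force: 0.0
```

Emit:
{"name": "jog_arm", "arguments": {
  "steps": [
    [0, 0, 0, 0, 0],
    [0, 0, 0, 0, 0],
    [0, 0, 0, 0, 0],
    [0, 0, 0, 0, 0],
    [0, 0, 0, 0, 0]
  ]
}}

```text
time_s: 2.15
position: [449.6, 231.9, 131.7]
eef_rot: [[-0.953, 0.304, 0.003], [0.304, 0.953, 0.001], [-0.002, 0.002, -1.0]]
force: [-0.3, 0.6, -0.4]
opening: 0.1
gripper_force: 0.0
```

Run:
```python
from h import *
s=get_state();print(s['time_s'],s['position'],s['eef_rot'].round(3))
a=camera('wrist')[:,:,::-1];b=camera('top')[:,:,::-1]
b=cv2.resize(b[180:300,200:370],(567,400),interpolation=cv2.INTER_CUBIC)
cv2.imwrite('pics/w2.png',cv2.resize(a[100:400,100:420],None,fx=1.8,fy=1.8));cv2.imwrite('pics/t2.png',b)
```

```text
2.15 [449.58723263 231.94740815 131.74578184] [[-0.953  0.304  0.003]
 [ 0.304  0.953  0.001]
 [-0.002  0.002 -1.   ]]
```

View pics/w2.png

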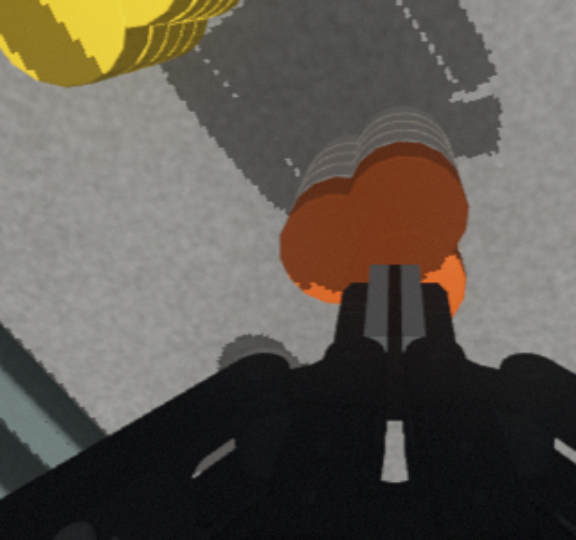

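The wrist crop shows the fingertips over the orange top: left lobe near crop (325,243), right lobes (415,195) and (425,285). No other shade is under them. I'll check the centring numerically and keep holding.

Run:
```python
from h import *
s=get_state();print(wray((315.6,233),80,s), s['position'])
```

```text
[446.8 231.1  80. ] [449.112011   231.66101375 131.02299351]
```

Emit:
{"name": "jog_arm", "arguments": {
  "steps": [
    [0, 0, 0, 0, 0],
    [0, 0, 0, 0, 0],
    [0, 0, 0, 0, 0],
    [0, 0, 0, 0, 0],
    [0, 0, 0, 0, 0]
  ]
}}

```text
time_s: 2.75
position: [448.5, 231.3, 129.9]
eef_rot: [[-0.953, 0.304, -0.0], [0.304, 0.953, -0.0], [0.0, -0.0, -1.0]]
force: [-0.3, -0.1, -0.3]
opening: 0.0
gripper_force: 0.0
```

Emit:
{"name": "jog_arm", "arguments": {
  "steps": [
    [0, 0, 0, 0, 0],
    [0, 0, 0, 0, 0],
    [0, 0, 0, 0, 0],
    [0, 0, 0, 0, 0],
    [0, 0, 0, 0, 0]
  ]
}}

```text
time_s: 3.25
position: [448.5, 231.4, 130.0]
eef_rot: [[-0.953, 0.304, -0.0], [0.304, 0.953, 0.0], [0.0, -0.0, -1.0]]
force: [-0.6, -0.5, 0.4]
opening: 0.1
gripper_force: 0.0
```

Emit:
{"name": "jog_arm", "arguments": {
  "steps": [
    [0, 0, 0, 0, 0],
    [0, 0, 0, 0, 0],
    [0, 0, 0, 0, 0],
    [0, 0, 0, 0, 0],
    [0, 0, 0, 0, 0]
  ]
}}

```text
time_s: 3.75
position: [448.6, 231.4, 130.0]
eef_rot: [[-0.953, 0.304, 0.0], [0.304, 0.953, -0.0], [-0.0, 0.0, -1.0]]
force: [0.6, 1.1, 0.2]
opening: 0.0
gripper_force: 0.0
```

Emit:
{"name": "jog_arm", "arguments": {
  "steps": [
    [0, 0, 0, 0, 0],
    [0, 0, 0, 0, 0],
    [0, 0, 0, 0, 0],
    [0, 0, 0, 0, 0],
    [0, 0, 0, 0, 0]
  ]
}}

```text
time_s: 4.25
position: [448.5, 231.4, 130.0]
eef_rot: [[-0.953, 0.304, -0.0], [0.304, 0.953, 0.0], [0.0, 0.0, -1.0]]
force: [0.3, 1.0, 0.8]
opening: -0.1
gripper_force: 0.0
```

The tool has held steady over the shade for 2.1 s. Now I'll lift and go to the orange cassette at travel height.

Emit:
{"name": "jog_arm", "arguments": {
  "steps": [
    [0, 0, 0, -0.13, 0],
    [0, 0, 0, -0.13, 0],
    [0, 0, 0, -0.14, 0],
    [0, -0.06, -0.117, 0, 0],
    [0, -0.06, -0.117, 0, 0]
  ]
}}

```text
time_s: 4.75
position: [462.5, 153.6, 252.2]
eef_rot: [[-0.954, 0.301, 0.004], [0.301, 0.954, 0.001], [-0.004, 0.002, -1.0]]
force: [0.8, -0.9, -0.3]
opening: 0.2
gripper_force: 0.0
```

Emit:
{"name": "jog_arm", "arguments": {
  "steps": [
    [0, -0.06, -0.117, 0, 0],
    [0, -0.06, -0.117, 0, 0],
    [0, -0.06, -0.117, 0, 0],
    [0, -0.06, -0.117, 0, 0],
    [0, -0.06, -0.117, 0, 0]
  ]
}}

```text
time_s: 5.25
position: [493.9, -42.5, 250.2]
eef_rot: [[-0.953, 0.304, 0.0], [0.304, 0.953, -0.0], [-0.0, 0.0, -1.0]]
force: [1.0, 0.4, -0.4]
opening: 0.4
gripper_force: 0.0
```

Emit:
{"name": "jog_arm", "arguments": {
  "steps": [
    [0, -0.06, -0.117, 0, 0],
    [0, -0.06, -0.117, 0, 0],
    [0, -0.06, -0.117, 0, 0],
    [0, -0.06, -0.117, 0, 0],
    [0, 0, 0, 0, 0]
  ]
}}

```text
time_s: 5.75
position: [519.9, -200.9, 249.8]
eef_rot: [[-0.951, 0.308, 0.0], [0.308, 0.951, -0.002], [-0.001, -0.002, -1.0]]
force: [0.3, 1.9, 0.4]
opening: 0.0
gripper_force: 0.0
```

Run:
```python
from h import *
s=get_state();print(s['time_s'],s['position'],s['qpos'].round(2))
a=camera('wrist')[:,:,::-1];cv2.imwrite('pics/w3.png',a)
h=cv2.cvtColor(a,cv2.COLOR_BGR2HSV);k=cv2.inRange(h,(4,150,90),(22,255,255))
n,l,st,c=cv2.connectedComponentsWithStats(k)
for i in range(1,n):
    if st[i,4]>150: print(c[i].round(1),st[i],wray(c[i],40,s))
```

```text
5.75 [ 519.91808101 -200.92607099  249.83001402] [-0.51  0.06  1.71 -0.    1.38 -1.77]
[202.7 230.1] [ 168  196   70   68 3383] [ 542.5 -347.2   40. ]
```

View pics/w3.png

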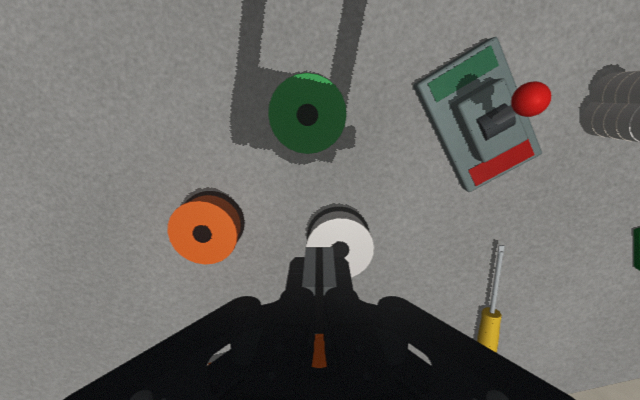

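The wrist view shows the orange cassette's hub at (202,234), the green cassette at (308,114) and the white one at (341,249). The panel corners are (417,83), (496,39), (541,154) and (468,191), with the knob at (532,98).

Run:
```python
from h import *
s=get_state();p=wray((202,233),40,s)
c=np.array([wray(q,20,s) for q in[(417,83),(496,39),(541,154),(468,191)]])
d=(c[2]+c[3]-c[0]-c[1])[:2];print(p,c,'ctr',c.mean(0),'yaw',np.degrees(np.arctan2(d[1],d[0])),'knob',wray((532,98),114,s))
print(to(s,[544,-349,90]))
```

```text
[ 545.1 -346.6   40. ] [[464.  -72.4  20. ]
 [447.7  11.8  20. ]
 [579.7  43.3  20. ]
 [597.6 -41.5  20. ]] ctr [522.25 -14.7   20.  ] yaw 13.221280231721936 knob [496.5 -16.7 114. ]
[-0.231 -0.452  0.532]
```

Emit:
{"name": "jog_arm", "arguments": {
  "steps": [
    [0, -0.06, -0.117, 0, 0],
    [0, -0.06, -0.117, 0, 0],
    [0, -0.06, -0.117, 0, 0],
    [0, -0.05, -0.108, 0, 0],
    [0, 0, 0, 0.1, 0]
  ]
}}

```text
time_s: 6.3
position: [546.0, -353.6, 224.6]
eef_rot: [[-0.952, 0.306, 0.007], [0.306, 0.952, -0.007], [-0.009, -0.005, -1.0]]
force: [0.2, -0.2, 0.1]
opening: 0.0
gripper_force: 0.0
```

Emit:
{"name": "jog_arm", "arguments": {
  "steps": [
    [0, 0, 0, 0.13, 0],
    [0, 0, 0, 0.13, 0],
    [0, 0, 0, 0.13, 0],
    [0, 0, 0, 0.04, 0],
    [0, 0, 0, 0, 0]
  ]
}}

```text
time_s: 6.8
position: [542.6, -346.7, 88.7]
eef_rot: [[-0.953, 0.303, -0.004], [0.303, 0.953, 0.003], [0.005, 0.002, -1.0]]
force: [-0.7, 0.1, -0.2]
opening: -0.2
gripper_force: 0.0
```

Emit:
{"name": "jog_arm", "arguments": {
  "steps": [
    [0, 0, 0, 0, 0],
    [0, 0, 0, 0, 0],
    [0, 0, 0, 0, 0],
    [0, 0, 0, 0, 0],
    [0, 0, 0, 0, 0]
  ]
}}

```text
time_s: 7.3
position: [544.1, -349.1, 91.9]
eef_rot: [[-0.953, 0.304, 0.001], [0.304, 0.953, -0.001], [-0.001, -0.0, -1.0]]
force: [-1.3, -0.1, -0.8]
opening: -0.2
gripper_force: 0.0
```

Run:
```python
from h import *
s=get_state();print(s['time_s'],s['position'])
a=camera('wrist')[:,:,::-1];cv2.imwrite('pics/w4.png',a)
```

```text
7.3 [ 544.05207626 -349.05008629   91.8950232 ]
```

View pics/w4.png

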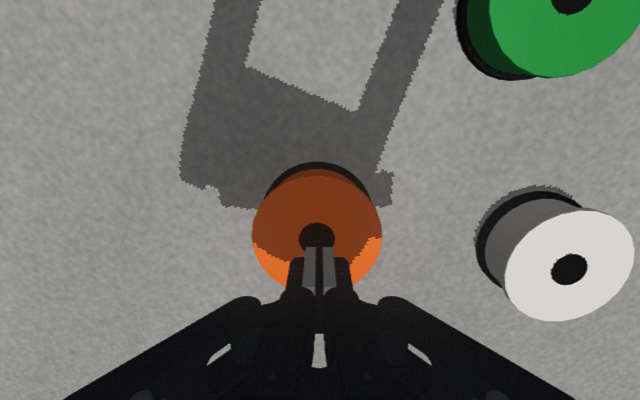

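The hub at (317,239) is right under the fingertips, so the pointing is centred. I'll finish the hold, then lift and go to a spot in front of the lever.

Emit:
{"name": "jog_arm", "arguments": {
  "steps": [
    [0, 0, 0, 0, 0],
    [0, 0, 0, 0, 0],
    [0, 0, 0, 0, 0],
    [0, 0, 0, 0, 0],
    [0, 0, 0, 0, 0]
  ]
}}

```text
time_s: 7.85
position: [543.7, -348.7, 90.9]
eef_rot: [[-0.953, 0.304, -0.0], [0.304, 0.953, 0.0], [0.0, 0.0, -1.0]]
force: [0.1, -0.0, 0.2]
opening: 0.2
gripper_force: 0.0
```

Emit:
{"name": "jog_arm", "arguments": {
  "steps": [
    [0, 0, 0, 0, 0],
    [0, 0, 0, 0, 0],
    [0, 0, 0, 0, 0],
    [0, 0, 0, 0, 0],
    [0, 0, 0, 0, 0]
  ]
}}

```text
time_s: 8.35
position: [543.7, -348.7, 91.0]
eef_rot: [[-0.953, 0.304, 0.0], [0.304, 0.953, 0.0], [-0.0, 0.0, -1.0]]
force: [0.3, -0.1, 0.1]
opening: -0.3
gripper_force: 0.0
```

Emit:
{"name": "jog_arm", "arguments": {
  "steps": [
    [0, 0, 0, 0, 0],
    [0, 0, 0, 0, 0],
    [0, 0, 0, 0, 0],
    [0, 0, 0, 0, 0],
    [0, 0, 0, 0, 0]
  ]
}}

```text
time_s: 8.85
position: [543.7, -348.7, 91.0]
eef_rot: [[-0.953, 0.304, -0.0], [0.304, 0.953, -0.0], [0.0, -0.0, -1.0]]
force: [-0.4, -0.3, 0.3]
opening: 0.4
gripper_force: 0.0
```

Emit:
{"name": "jog_arm", "arguments": {
  "steps": [
    [0, 0, 0, 0, 0],
    [0, 0, 0, 0, 0],
    [0, 0, 0, 0, 0],
    [0, 0, 0, 0, 0],
    [0, 0, 0, 0, 0]
  ]
}}

```text
time_s: 9.35
position: [543.7, -348.8, 91.0]
eef_rot: [[-0.953, 0.304, 0.0], [0.304, 0.953, -0.0], [-0.0, -0.0, -1.0]]
force: [-0.8, -0.6, 0.1]
opening: -0.2
gripper_force: 0.0
```

Emit:
{"name": "jog_arm", "arguments": {
  "steps": [
    [0, 0, 0, -0.13, 0],
    [0, 0, 0, -0.13, 0],
    [0, 0, 0, -0.14, 0],
    [0, 0, 0, -0.13, 0],
    [0, 0, 0, 0, 0]
  ]
}}

```text
time_s: 9.85
position: [546.5, -351.0, 258.4]
eef_rot: [[-0.953, 0.304, 0.01], [0.304, 0.953, -0.008], [-0.012, -0.005, -1.0]]
force: [-0.1, -1.3, 1.5]
opening: -0.3
gripper_force: 0.0
```

Emit:
{"name": "jog_arm", "arguments": {
  "steps": [
    [0, 0.0725, 0.099, 0, 0],
    [0, 0.0725, 0.099, 0, 0],
    [0, 0.0725, 0.099, 0, 0],
    [0, 0.0725, 0.099, 0, 0],
    [0, 0.0725, 0.099, 0, 0]
  ]
}}

```text
time_s: 10.35
position: [484.4, -172.8, 249.3]
eef_rot: [[-0.953, 0.304, -0.001], [0.304, 0.953, 0.0], [0.001, 0.0, -1.0]]
force: [-0.6, 0.4, -0.0]
opening: 0.2
gripper_force: 0.0
```

Emit:
{"name": "jog_arm", "arguments": {
  "steps": [
    [0, 0.0725, 0.099, 0, 0],
    [0, 0.0725, 0.099, 0, 0],
    [0, 0.0725, 0.099, 0, 0],
    [0, 0.0725, 0.099, 0, 0],
    [0, 0, 0, 0, 0]
  ]
}}

```text
time_s: 10.85
position: [437.0, -31.4, 249.4]
eef_rot: [[-0.954, 0.3, -0.001], [0.3, 0.954, 0.002], [0.001, 0.001, -1.0]]
force: [-0.1, -0.5, -0.4]
opening: 0.1
gripper_force: 0.0
```

Emit:
{"name": "jog_arm", "arguments": {
  "steps": [
    [0, 0, 0, 0, -0.0172],
    [0, 0, 0, 0, -0.0172],
    [0, 0, 0, 0, -0.0172],
    [0, 0, 0, 0, -0.0172],
    [0, 0, 0, 0, -0.0172]
  ]
}}

```text
time_s: 11.35
position: [438.6, -35.2, 249.6]
eef_rot: [[-0.972, -0.234, -0.0], [-0.234, 0.972, -0.0], [0.0, -0.0, -1.0]]
force: [0.3, -0.3, 0.2]
opening: 0.2
gripper_force: 0.0
```

Run:
```python
from h import *
camera('wrist');camera('wrist');s=get_state();print(s['time_s'],s['position'],s['eef_rot'].round(3),s['qpos'].round(2))
print(to(s,[439,-35,112]))
```

```text
11.45 [438.51497069 -35.16977926 249.58672811] [[-0.973 -0.23  -0.   ]
 [-0.23   0.973 -0.   ]
 [ 0.    -0.    -1.   ]] [-0.26 -0.24  1.98 -0.    1.4  -2.06]
[-0.002  0.     0.459]
```

Emit:
{"name": "jog_arm", "arguments": {
  "steps": [
    [0, 0, 0, 0.12, 0],
    [0, 0, 0, 0.12, 0],
    [0, 0, 0, 0.12, 0],
    [0, 0, 0, 0.1, 0],
    [0, 0, 0, 0, 0]
  ]
}}

```text
time_s: 11.95
position: [434.8, -34.0, 107.6]
eef_rot: [[-0.974, -0.227, -0.009], [-0.227, 0.974, 0.002], [0.008, 0.004, -1.0]]
force: [-0.7, 0.4, -0.6]
opening: 0.3
gripper_force: 0.0
```

Run:
```python
from h import *
camera('wrist');s=get_state();print(s['position'])
a=camera('wrist')[:,:,::-1];b=camera('scene')[:,:,::-1]
b=cv2.resize(b[120:240,230:390],(533,400),interpolation=cv2.INTER_CUBIC)
cv2.imwrite('pics/s5.png',b)
```

```text
[436.71014459 -34.45587625 110.23112793]
```

View pics/s5.png

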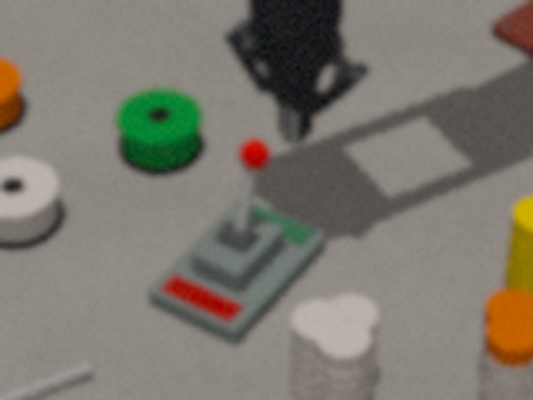

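The scene crop shows the closed fingertips at (293,130), behind the red knob at (254,153) and in line with the panel axis. Now I'll push.

Emit:
{"name": "jog_arm", "arguments": {
  "steps": [
    [0, -0.04, 0, 0, 0],
    [0, -0.04, 0, 0, 0],
    [0, -0.03, 0, 0, 0],
    [0, -0.03, 0, 0, 0],
    [0, -0.03, 0, 0, 0]
  ]
}}

```text
time_s: 12.6
position: [489.0, -22.7, 112.1]
eef_rot: [[-0.973, -0.23, -0.0], [-0.23, 0.973, -0.0], [0.0, -0.0, -1.0]]
force: [-1.3, -0.8, 0.7]
opening: 0.1
gripper_force: 0.6
```

Emit:
{"name": "jog_arm", "arguments": {
  "steps": [
    [0, -0.03, 0, 0, 0],
    [0, -0.03, 0, 0, 0],
    [0, -0.03, 0, 0, 0],
    [0, -0.02, 0, 0, 0],
    [0, 0, 0, 0, 0]
  ]
}}

```text
time_s: 13.1
position: [521.0, -15.1, 111.9]
eef_rot: [[-0.973, -0.23, 0.0], [-0.23, 0.973, 0.0], [-0.0, -0.0, -1.0]]
force: [0.6, -0.0, -0.3]
opening: 0.2
gripper_force: 0.0
```

Run:
```python
from h import *
camera('wrist');s=get_state();print(s['time_s'],s['position'],s['force'])
b=camera('scene')[:,:,::-1]
b=cv2.resize(b[120:240,230:390],(533,400),interpolation=cv2.INTER_CUBIC)
cv2.imwrite('pics/s6.png',b)
```

```text
13.15 [520.50732612 -15.20020916 111.83885581] [-0.77597911 -0.06098719 -0.13330991]
```

View pics/s6.png

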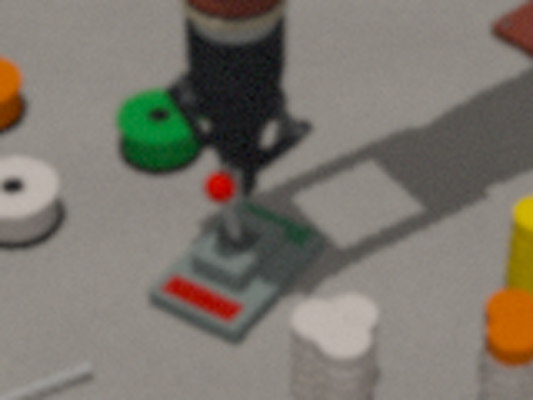

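The lever is past upright, with the knob at crop (220,186). I'll push on in small steps and watch the force.

Emit:
{"name": "jog_arm", "arguments": {
  "steps": [
    [0, -0.02, 0, 0, 0],
    [0, -0.015, 0, 0, 0],
    [0, 0, 0, 0, 0]
  ]
}}

```text
time_s: 13.5
position: [531.0, -12.9, 112.1]
eef_rot: [[-0.973, -0.23, 0.0], [-0.23, 0.973, -0.0], [-0.0, -0.0, -1.0]]
force: [-0.3, 0.3, -0.2]
opening: -0.4
gripper_force: 0.1
```

Emit:
{"name": "jog_arm", "arguments": {
  "steps": [
    [0, -0.01, 0, 0, 0],
    [0, -0.01, 0, 0, 0],
    [0, 0, 0, 0, 0]
  ]
}}

```text
time_s: 13.8
position: [535.7, -11.6, 111.7]
eef_rot: [[-0.973, -0.23, -0.002], [-0.23, 0.973, -0.0], [0.002, 0.0, -1.0]]
force: [-3.7, -1.5, 1.1]
opening: -0.2
gripper_force: 2.2
```

Run:
```python
from h import *
s=get_state();print(s['time_s'],s['position'],s['force'])
for n,(c,r) in dict(top=((352,220),40),scene=((290,180),40)).items():
    a=camera(n)[:,:,::-1];h=cv2.cvtColor(a,cv2.COLOR_BGR2HSV);k=cv2.inRange(h,(0,150,90),(4,255,255))
    N,l,st,ce=cv2.connectedComponentsWithStats(k)
    for i in range(1,N):
        if st[i,4]>10 and np.hypot(*(ce[i]-c))<r: print(n,ce[i].round(1),st[i,4],ray(n,ce[i],112))
```

```text
13.8 [535.6951301  -11.6456404  111.71853091] [-3.71925728 -1.51050263  1.14834115]
scene [292.3 180.7] 62 [556.7  -8.5 112. ]
scene [290.2 209.1] 116 [630.9  66.4 112. ]
```

The force has risen to about 4 N and the knob is at (557,-8), so the lever is at its stop. I'll give it one more small nudge, then back off and lift.

Emit:
{"name": "jog_arm", "arguments": {
  "steps": [
    [0, -0.006, 0, 0, 0],
    [0, 0, 0, 0, 0]
  ]
}}

```text
time_s: 14.1
position: [536.2, -11.5, 111.5]
eef_rot: [[-0.973, -0.23, -0.005], [-0.23, 0.973, -0.001], [0.005, 0.0, -1.0]]
force: [-9.9, -2.9, 5.4]
opening: 0.1
gripper_force: 5.5
```

Emit:
{"name": "jog_arm", "arguments": {
  "steps": [
    [0, 0.05, 0, 0, 0],
    [0, 0.1, 0, 0, 0],
    [0, 0.1, 0, 0, 0],
    [0, 0.03, 0, -0.1, 0],
    [0, 0, 0, -0.13, 0]
  ]
}}

```text
time_s: 14.6
position: [453.8, -30.1, 179.7]
eef_rot: [[-0.973, -0.229, -0.004], [-0.229, 0.973, 0.001], [0.003, 0.002, -1.0]]
force: [0.9, -0.8, 0.6]
opening: 0.2
gripper_force: 0.0
```

Emit:
{"name": "jog_arm", "arguments": {
  "steps": [
    [0, 0, 0, -0.13, 0],
    [0, 0, 0, -0.1, 0],
    [0, 0, 0, 0, 0],
    [0, 0, 0, 0, 0],
    [0, 0, 0, 0, 0]
  ]
}}

```text
time_s: 15.1
position: [455.9, -30.2, 248.8]
eef_rot: [[-0.973, -0.229, -0.001], [-0.229, 0.973, 0.0], [0.001, 0.001, -1.0]]
force: [0.6, 0.6, -0.2]
opening: -0.1
gripper_force: 0.0
```

Run:
```python
from h import *
s=get_state();print(s['time_s'],s['position'],s['force'])
b=camera('scene')[:,:,::-1]
cv2.imwrite('pics/s7.png',b)
```

```text
15.1 [455.86747164 -30.19631963 248.79550886] [ 0.56651172  0.56334232 -0.18807575]
```

View pics/s7.png

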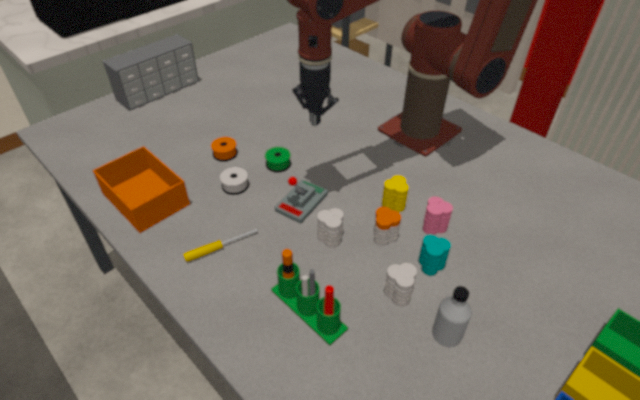

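The lever stays over at its far stop, with the knob at (292,181). Every other object is where it started and the arm is clear, so I'm handing in.

```bash
python3 -c "from plant import *;print(sign_off())"
```

```text
the job is handed in; nothing more can be done
None
```

I pointed at the orange-topped shade and then the orange cassette for over two seconds each, pushed the reject lever to its far stop and left it there, and handed the job in at about 15 s; the final picture shows nothing else moved, but the sign-off gave no verdict.

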